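# Turn a stack-nest storage bin the way round that stacks

### The arm

A 6-joint arm with a two-finger parallel gripper is mounted at the origin on a cart in front of the work surface, level with it; the furniture and walls round the work are solid. World frame = base frame: x ahead of the robot, y to its left, z up, the work surface at z = 0. Lengths are in m, angles in rad, forces in N, time in s.
With the tool pointing down it reaches from about 0.25 to 0.8 m from the base axis. Payload 3.9 kg.
Tool frame: the origin (TCP) lies on the mounting face of the last link; the fingertips stand 173 mm ahead of it and the grasp point (between the pads) lies 155 mm ahead of it; z points along the fingers, y is the line along which they close (so a half turn about z gives the same grasp; the last joint's range is limited). The gripper opens to 85 mm and grips with 20 to 120 N. Pads are 22 mm wide; open, the fingers measure 114 mm over their backs; the gripper's body (76 mm by 85 mm) begins 54 mm behind the grasp point. The pads swing forward as they close: fully open they stand 13 mm farther back than shut.
Start: joints at [1.159, 0.26, -0.138, 1.173, 0, 1.571], TCP at [0.21, 0.481, 0.405] pointing down, gripper open.
Joint ranges: [-2.78, 2.78], [-0.83, 1.72], [-1.28, 1.37], [-1.9, 2.12], [-1.57, 1.48], [-3.14, 3.14]. Speed limits (rad/s): [2.57, 2.57, 3.14, 3.14, 3.14, 3.14].

### API

Orientations are given as a unit quaternion [x, y, z, w].
In Python, from rig import manip gives the robot as it stands.
- The arm moves only by the shell command python3 -m creep 'ROWS' [FORCE]. ROWS is JSON, a list of rows, each an object of numbers: "tx", "ty", "tz": the shift along the tool's x, y, z scaled (see below); "wx", "wy", "wz": the turn, a rotation vector about the tool's x, y, z scaled (see below); "gripper": the opening, from 0 (shut) to 1 (fully open). In form: [{"tx": .., "ty": .., "tz": .., "wx": .., "wy": .., "wz": .., "gripper": ..}, ...]. A call has 1 to 12 rows; each row is the pose to reach, as a shift and turn from the pose commanded when the call began, along the tool's axes at that moment, turning the shorter way round; what a row does not reach only later rows make up. The controller multiplies each number of a shift by 0.1 m and each number of a turn by 180 degrees. A row lasts 1/10 s, in which the tool goes at most 50 mm and 8.59 degrees, less where a joint would pass 70% of its speed; a pose out of reach is approached as far as the arm can. A call with a number of a shift or a turn outside -1 to 1 is refused whole. A call with a gripper value outside its range is refused whole. The fingers move at their own pace and stop on an object; FORCE is the grip in N (left out, the last holds). Time passes only in rows, so rows that repeat a pose let the fingers close. It gives the time, the measured TCP pose, the force, the opening and the grip force at its end, in the units of the state.
- manip.observe(): the state, without advancing time (a new reading comes with each control period).
- manip.camera(name): name is "side" or "top"; returns the picture (480x640x3 uint8, red, green, blue); there is no depth.
- manip.camera_info(name): a dict with "vertical_fov" (degrees; the focal length in pixels is half the picture's height over the tangent of half this angle, whatever the lens; pixels are square), "cx", "cy" (the principal point, pixels), "k1" (the pictures are not rectified: a ray, as slopes to the right and down, at radius r is drawn at 1 + k1 r^2 times it, then the intrinsics apply), "rvec" (rotation vector, rad) and "tvec" (3), from world to camera coordinates, as OpenCV has them. Camera axes: x right, y down, z forward; pixel columns grow to the right and rows downward; lengths in m; the calibration is good to about 2 mm. A picture is of the moment at which its call begins. camera_info takes no time and is no camera call.
- manip.hand_in(): hands the job in; it is judged then, once.
The state is a dict: "t": time; "qpos": joint angles; "qd": joint speeds; "tau": joint torques, N m; "tool_pos": TCP position; "tool_rot": TCP orientation; "contact_force": force on the tool from outside, world axes, zero at the start; "torque": the same for the moment, N m; "grip_width": finger opening in m; "finger_force": force on a finger pad.
Only numpy, scipy, OpenCV 4.12 (cv2) and the standard library are available. Lean on these libraries where they do the work, as an engineer would, in place of code of your own. Each camera call takes 0.05 s, during which the arm holds its last target. There are 200 camera calls.

### The job

Take the blue three-legged storage bin by its handle and stack it squarely on the white bin so that it stands high, its legs in the rim windows and resting on the stop plugs, instead of sinking down and nesting. The plugs may be clipped in either way round, so feel whether the bin holds up as you lower it, and if it sinks, lift it and turn it half round. Set it down without dropping or forcing it, let go, and leave the things around it where they are.

Things in the scene. Friction and masses are not known exactly. Their poses are not given: they have to be found in the camera images.
- upper_mid (a point): Loose blue open-topped storage bin, 170 (x) x 120 (y) x 136 mm high over its handle, 0.25 to 0.5 kg. This point is its centre: on the centre line, 68 mm above the feet of its legs. Floor underside 40 mm, rim 101 mm above the feet, walls 4 mm. x along its length towards the end with the red label, z up.
- upper_handle (a point): Centre of the blue bin's pale wooden bridge handle, 56 mm above the bin's centre, same axes. The handle is a bar 14 mm thick (x), 24 mm high and 118 mm long (y) that crosses over the middle of the bin, 11 mm clear of the rim; pinch it across its thickness.
- upper_bin: The same blue bin; origin at the level of its feet, 68 mm below its centre, same axes. Three legs, 40 mm long and 16 mm in x: at the red-label end (x = +70 mm) two narrow legs, 20 mm wide, at y = -44 and +44 mm; at the other end (x = -70 mm) one broad leg, 36 mm wide, at y = 0.
- lower_rim (a point): White bin, fixed to the table, 180 (x) x 130 (y) x 85 mm high, x along its length, z up. This point is the centre of its mouth, level with the top of the rim. Stacked, the blue bin's centre is 58 mm above it (feet on plugs 10 mm below the rim), long axes parallel; nested (wrong) 28 mm; legs that miss the windows stand on the rim, 68 mm.
- lower_bin: The same white bin; origin at the centre of its underside. Each end rim (x = +70 and -70 mm) has 3 windows, 24 mm in x: middle y = 0, 44 mm wide; outer y = -44 and +44 mm, 28 mm wide. White stop plugs close both outer windows at one end and the middle one at the other; which end is not told. Two-leg end over the pair of plugs: stacks. Other way: all legs pass, it sinks.
- jar_small: Small glass jar with a black lid, 51 x 52 x 66 mm, a bystander; origin at the centre of its underside.
- yoghurt_pot: White yoghurt pot with a red fruit picture, 72 x 71 x 71 mm, a bystander; origin at the centre of its underside.
- spice_1: Spice jar with a yellow cap, 45 x 44 x 100 mm, a bystander; origin at the centre of its underside.

How it is judged:
By the outcome, as a careful person would: the job done as asked, in the order asked, and still so for the second after the job is handed in, with the robot touching nothing.
It also fails if it takes over 54 s, if anything falls off the work surface, if the arm or the gripper's body presses on something with over 40 N, if the wrist force passes 120 N, or if a joint passes its speed limit or range.

## Working session

There is one attempt and no reset: what is moved stays moved. The work goes in short steps, Python scripts to look and compute and a shell command to move; the robot and the scene stay as the last step left them, time stands still between calls to the robot, and variables do not carry over. Pictures are saved under pics/ and viewed, at most 10 in all, crops included, and the job is handed in when it is done.

```bash
mkdir -p pics
python3 - <<'E'
from rig import manip
import cv2
for n in("top","side"):
    cv2.imwrite(f"pics/{n}0.png",manip.camera(n)[:,:,::-1]); print(manip.camera_info(n))
s=manip.observe();print(s)
E
```

```text
{'vertical_fov': 52.93280260738494, 'cx': 321.5605840438297, 'cy': 239.78212973086104, 'k1': -0.12300815683781682, 'rvec': array([ 2.08159909, -2.1164961 ,  0.25056097]), 'tvec': array([-0.04198999,  0.58509058,  1.01377013])}
{'vertical_fov': 50.83969577030414, 'cx': 317.1608928948734, 'cy': 240.32843860198705, 'k1': -0.0028625962655888285, 'rvec': array([ 0.14170095, -2.83739285,  1.2861028 ]), 'tvec': array([0.54716796, 0.13976311, 1.14518939])}
{'t': 0.1, 'qpos': array([ 1.15900037e+00,  2.60603019e-01, -1.39228176e-01,  1.17271314e+00,
       -7.67428870e-06,  1.57075633e+00]), 'qd': array([-4.66304461e-05, -1.24962356e-03,  2.81021485e-03,  5.70933790e-05,
        5.33402421e-04, -1.66801324e-05]), 'tau': array([-4.59535768e-04, -4.06509411e+01,  2.54527670e+01,  1.00864767e-02,
       -5.89096157e-05, -4.44039088e-06]), 'tool_pos': array([0.21001185, 0.48082867, 0.40396041]), 'tool_rot': array([ 2.04426596e-01,  9.78881506e-01, -8.56321978e-04, -1.74947431e-04]), 'contact_force': array([0.36448223, 1.1143565 , 0.23322694]), 'torque': array([-0.03281717, -0.04671949, -0.0090811 ]), 'finger_force': 0.0, 'grip_width': 0.085655414097536}
```

View pics/top0.png

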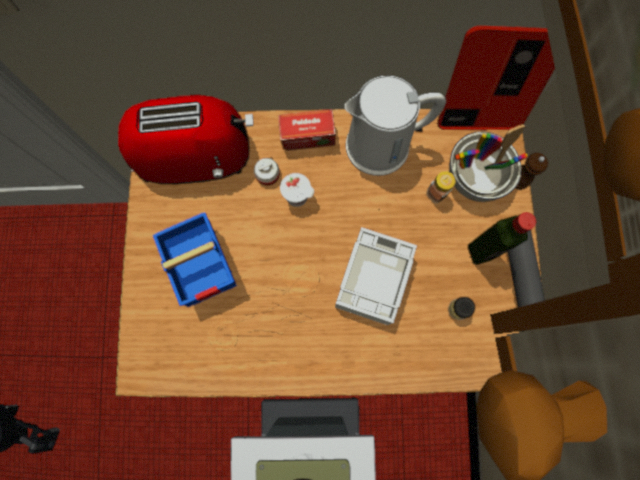

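View pics/side0.png

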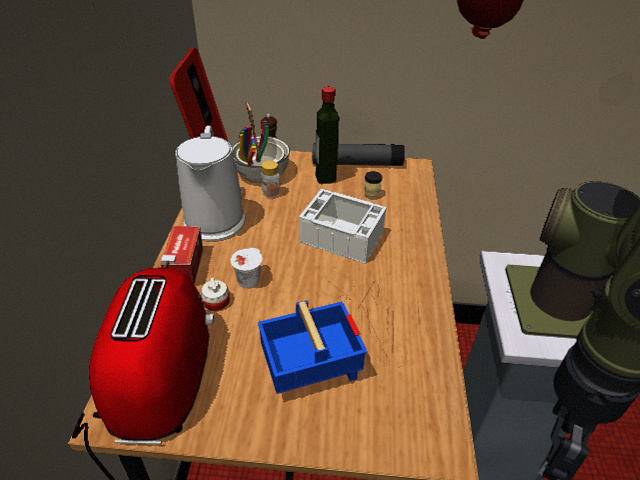

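The top view shows the blue bin at about (195,260) with its red label towards the robot, at (207,294). The white bin is at about (377,277). I'll enlarge both.

Run:
```python
import cv2,numpy as np
a=cv2.imread("pics/top0.png");
A=cv2.resize(a[205:315,145:245],None,fx=4,fy=5.0*.8,interpolation=2);B=cv2.resize(a[220:330,330:430],None,fx=4,fy=4,interpolation=2)
cv2.imwrite("pics/crop.png",np.hstack([A,B]))
```

```text
(no output)
```

View pics/crop.png

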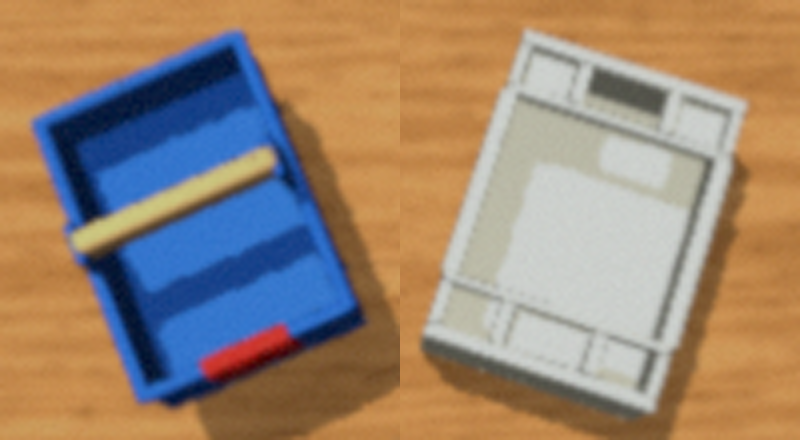

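The white bin's far end has its middle window open (dark) and both outer windows plugged. At the near end the outer windows look open. So the red-label end must go to the far end. Next I'll fit both poses.

```bash
cat > h.py <<'E'
import cv2,numpy as np
from rig import manip
from scipy.optimize import least_squares
def cam(n):
    i=manip.camera_info(n);f=240/np.tan(np.radians(i['vertical_fov']/2))
    return i['rvec'],i['tvec'],np.array([[f,0,i['cx']],[0,f,i['cy']],[0,0,1.]]),np.array([i['k1'],0,0,0,0.])
def proj(n,P):
    r,t,K,d=cam(n);return cv2.projectPoints(np.float64(P),r,t,K,d)[0][:,0]
def fit(obs,L,x0):  # obs: list (cam,px), L local pts incl z ; p=x,y,yaw
    L=np.float64(L)
    def W(p):
        c,s=np.cos(p[2]),np.sin(p[2]);return np.c_[p[0]+c*L[:,0]-s*L[:,1],p[1]+s*L[:,0]+c*L[:,1],L[:,2]]
    fn=lambda p:np.concatenate([proj(n,W(p)[i:i+1])[0]-u for i,(n,u) in enumerate(obs)])
    r=least_squares(fn,x0,loss='soft_l1');return r.x,r.fun.reshape(-1,2).round(1).tolist()
E
python3 - <<'E'
from h import *
def o(x,y):return ("top",np.array([x/4-.375+145,y/4-.375+205]))
def w(x,y):return ("top",np.array([(x-400)/4-.375+330,y/4-.375+220]))
ups=[o(33,122),o(240,32),o(362,315),o(145,400),o(72,245),o(275,155)]
# red end (+x) near robot
print(fit(ups,[[-.085,.06,.101],[-.085,-.06,.101],[.085,-.06,.101],[.085,.06,.101],[0,.059,.13],[0,-.059,.13]][:6],[.4,.3,3.0]))
print(fit(ups,[[-.085,-.06,.101],[-.085,.06,.101],[.085,.06,.101],[.085,-.06,.101],[0,-.059,.13],[0,.059,.13]][:6],[.4,.3,3.0]))
ws=[w(527,32),w(747,102),w(655,400),w(425,335)]
print(fit(ws,[[.09,.065,.085],[.09,-.065,.085],[-.09,-.065,.085],[-.09,.065,.085]],[.4,-.1,0]))
E
```

```text
(array([0.54166603, 0.26167335, 2.67169831]), [[67.7, 0.2], [-30.5, -0.1], [-99.2, -3.2], [2.1, 0.2], [35.6, 1.2], [-62.3, -0.3]])
(array([0.54078239, 0.23063845, 3.55448878]), [[1.0, -0.5], [-1.1, 0.1], [-3.0, -1.5], [-0.1, 0.2], [0.5, 0.6], [0.9, 0.5]])
(array([ 0.50257107, -0.17112109, -0.34061284]), [[-0.4, -1.0], [0.4, -0.4], [0.1, 2.9], [-0.1, 0.0]])
```

```bash
cat >> h.py <<'E'
from scipy.spatial.transform import Rotation as R
def togo(xyz,yaw_y):  # tcp target, world angle of tool y
    s=manip.observe();M=R.from_quat(s['tool_rot'])
    d=M.inv().apply(np.array(xyz)-s['tool_pos'])/.1
    T=R.from_matrix(np.c_[[np.sin(-yaw_y),np.cos(yaw_y),0],[np.cos(yaw_y),np.sin(yaw_y),0],[0,0,-1]])
    w=(M.inv()*T).as_rotvec()/np.pi
    print('t%.2f'%s['t'],'pos',s['tool_pos'].round(4),'shift',d.round(3),'turn',w.round(4),'F',s['contact_force'].round(1),'T',s['torque'].round(2),'grip',round(s['grip_width'],4),round(s['finger_force'],1),'q6',round(s['qpos'][5],2))
E
python3 - <<'E'
from h import *
a=cv2.imread("pics/side0.png");B=cv2.resize(a[180:265,290:395],None,fx=5,fy=5,interpolation=2);cv2.imwrite("pics/cropw.png",B)
def P(p,L):
    L=np.float64(L);c,s=np.cos(p[2]),np.sin(p[2]);return np.c_[p[0]+c*L[:,0]-s*L[:,1],p[1]+s*L[:,0]+c*L[:,1],L[:,2]]
print(((proj("side",P([.5026,-.1711,-.3406],[[.09,.065,.085],[.09,-.065,.085],[-.09,-.065,.085],[-.09,.065,.085]]))-[290,180])*5+2).round(0))
print(proj("side",P([.5408,.2306,3.5545],[[-.085,-.06,.101],[-.085,.06,.101],[.085,.06,.101],[.085,-.06,.101],[0,-.059,.136],[0,.059,.136]])).round(0))
togo([.541,.231,.41],3.5545-np.pi)
E
```

```text
[[ 45. 180.]
 [156.  40.]
 [483. 132.]
 [392. 285.]]
[[275. 373.]
 [259. 322.]
 [343. 301.]
 [366. 349.]
 [322. 348.]
 [302. 300.]]
t0.10 pos [0.21   0.4808 0.404 ] shift [-4.033 -0.965 -0.059] turn [-5.000e-04  2.000e-04  2.375e-01] F [0.4 1.1 0.2] T [-0.03 -0.05 -0.01] grip 0.0857 0.0 q6 1.57
```

View pics/cropw.png

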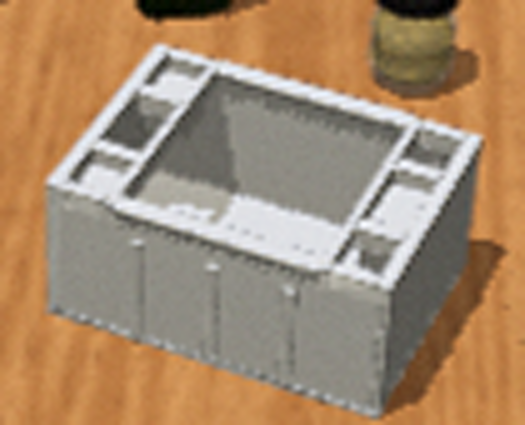

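```bash
python3 -m creep '[{"tx":-0.5,"wz":0.05,"gripper":1},{"tx":-1,"wz":0.1,"gripper":1},{"tx":-1,"wz":0.15,"gripper":1},{"tx":-1,"wz":0.2,"gripper":1},{"tx":-1,"wz":0.238,"gripper":1},{"tx":-1,"wz":0.238,"gripper":1}]'; python3 -c "
from h import *
togo([.541,.231,.35],3.5545-np.pi)"
```

```text
t0.10 pos [0.21   0.4808 0.404 ] shift [-4.033 -0.964  0.541] turn [-5.000e-04  2.000e-04  2.375e-01] F [0.4 1.1 0.2] T [-0.03 -0.05 -0.01] grip 0.0857 0.0 q6 1.57invalid input at $[0]: expected keys tx, ty, tz, wx, wy, wz, gripper
```

The side crop confirms it: outer windows are plugged at the far end and the middle one at the near end. The rim corners at about (47,182), (160,43), (482,134) and (390,288) match the prediction to under 1 px. Each row needs all seven keys.

```bash
python3 -m creep '[{"tx":-0.5,"ty":0,"tz":0,"wx":0,"wy":0,"wz":0.045,"gripper":1},{"tx":-1,"ty":-0.2,"tz":0,"wx":0,"wy":0,"wz":0.09,"gripper":1},{"tx":-1,"ty":-0.2,"tz":0,"wx":0,"wy":0,"wz":0.135,"gripper":1},{"tx":-1,"ty":-0.2,"tz":0,"wx":0,"wy":0,"wz":0.18,"gripper":1},{"tx":-1,"ty":-0.2,"tz":0,"wx":0,"wy":0,"wz":0.225,"gripper":1},{"tx":-1,"ty":-0.2,"tz":0,"wx":0,"wy":0,"wz":0.238,"gripper":1}]'; python3 -c "
from h import *
togo([.541,.231,.35],3.5545-np.pi)
def w(x,y):return ('top',np.array([(x-400)/4-.375+330,y/4-.375+220]))
def s(x,y):return ('side',np.array([(x-2)/5+290,(y-2)/5+180]))
c=[[.09,.065,.085],[.09,-.065,.085],[-.09,-.065,.085],[-.09,.065,.085]]
print(fit([w(527,32),w(747,102),w(655,400),w(425,335),s(47,182),s(160,43),s(482,134),s(390,288)],c+c,[.5,-.17,-.34]))
"
```

```text
t: 0.7
tool_pos: [0.2939, 0.4224, 0.4042]
tool_rot: [0.549, 0.836, -0.001, -0.0]
contact_force: [0.2, 0.6, 1.1]
grip_width: 0.0855
finger_force: 0.0
t0.70 pos [0.2939 0.4224 0.4042] shift [-2.736  1.511  0.542] turn [-0.0003  0.0002 -0.0018] F [0.2 0.6 1.1] T [ 0.02  0.02 -0.  ] grip 0.0855 0.0 q6 2.13
(array([ 0.50240936, -0.17071501, -0.34299394]), [[-0.5, -1.0], [0.3, -0.2], [-0.2, 3.1], [-0.4, 0.0], [-0.3, -0.4], [-0.6, -0.5], [0.3, -0.2], [0.4, -0.4]])
```

```bash
python3 -m creep '[{"tx":-0.5,"ty":0.3,"tz":0,"wx":0,"wy":0,"wz":0,"gripper":1},{"tx":-0.9,"ty":0.5,"tz":0,"wx":0,"wy":0,"wz":0,"gripper":1},{"tx":-1,"ty":0.55,"tz":0,"wx":0,"wy":0,"wz":0,"gripper":1}]' >/dev/null
python3 -m creep '[{"tx":-0.5,"ty":0.3,"tz":0,"wx":0,"wy":0,"wz":0,"gripper":1},{"tx":-0.9,"ty":0.5,"tz":0.1,"wx":0,"wy":0,"wz":0,"gripper":1},{"tx":-1,"ty":0.55,"tz":0.2,"wx":0,"wy":0,"wz":0,"gripper":1}]'>/dev/null
python3 -m creep '[{"tx":-0.4,"ty":0.2,"tz":0.1,"wx":0,"wy":0,"wz":0,"gripper":1},{"tx":-0.68,"ty":0.38,"tz":0.2,"wx":0,"wy":0,"wz":0,"gripper":1},{"tx":-0.68,"ty":0.38,"tz":0.34,"wx":0,"wy":0,"wz":0,"gripper":1},{"tx":-0.68,"ty":0.38,"tz":0.34,"wx":0,"wy":0,"wz":0,"gripper":1},{"tx":-0.68,"ty":0.38,"tz":0.34,"wx":0,"wy":0,"wz":0,"gripper":1}]'
python3 -c "
from h import *
togo([.541,.231,.279],3.5545-np.pi)
a=manip.camera('top')[:,:,::-1];b=manip.camera('side')[:,:,::-1]
cv2.imwrite('pics/g.png',np.hstack([cv2.resize(a[190:330,130:260],None,fx=3,fy=3,interpolation=2),cv2.resize(b[250:390,240:370],None,fx=3,fy=3,interpolation=2)]))"
```

```text
t: 1.8
tool_pos: [0.5358, 0.2366, 0.3502]
tool_rot: [0.548, 0.837, -0.001, -0.001]
contact_force: [0.2, 0.2, 0.1]
grip_width: 0.0854
finger_force: 0.0
t1.80 pos [0.5358 0.2366 0.3502] shift [-0.073  0.027  0.712] turn [-0.0007 -0.0002 -0.0003] F [0.2 0.2 0.1] T [-0.04  0.01 -0.02] grip 0.0854 0.0 q6 1.57
```

View pics/g.png

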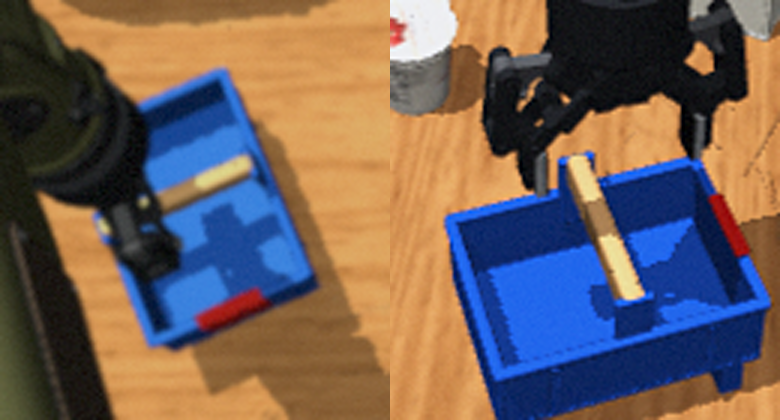

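The fingers straddle the handle, and its ends match the prediction to about 2 px. I'll descend and grip.

```bash
python3 -m creep '[{"tx":-0.07,"ty":0.03,"tz":0.2,"wx":0,"wy":0,"wz":0,"gripper":1},{"tx":-0.07,"ty":0.03,"tz":0.4,"wx":0,"wy":0,"wz":0,"gripper":1},{"tx":-0.07,"ty":0.03,"tz":0.6,"wx":0,"wy":0,"wz":0,"gripper":1},{"tx":-0.07,"ty":0.03,"tz":0.71,"wx":0,"wy":0,"wz":0,"gripper":1},{"tx":-0.07,"ty":0.03,"tz":0.71,"wx":0,"wy":0,"wz":0,"gripper":1},{"tx":-0.07,"ty":0.03,"tz":0.71,"wx":0,"wy":0,"wz":0,"gripper":0.4}]' 60
python3 -m creep '[{"tx":0,"ty":0,"tz":0,"wx":0,"wy":0,"wz":0,"gripper":0.3},{"tx":0,"ty":0,"tz":0,"wx":0,"wy":0,"wz":0,"gripper":0.2},{"tx":0,"ty":0,"tz":0,"wx":0,"wy":0,"wz":0,"gripper":0.1},{"tx":0,"ty":0,"tz":0,"wx":0,"wy":0,"wz":0,"gripper":0},{"tx":0,"ty":0,"tz":0,"wx":0,"wy":0,"wz":0,"gripper":0},{"tx":0,"ty":0,"tz":0,"wx":0,"wy":0,"wz":0,"gripper":0},{"tx":0,"ty":0,"tz":0,"wx":0,"wy":0,"wz":0,"gripper":0},{"tx":0,"ty":0,"tz":0,"wx":0,"wy":0,"wz":0,"gripper":0}]' 60
python3 -c "
from h import *
togo([.541,.231,.279],3.5545-np.pi)"
```

```text
t: 2.5
tool_pos: [0.5422, 0.2315, 0.2805]
tool_rot: [0.548, 0.837, 0.0, 0.0]
contact_force: [-0.3, -0.4, -0.3]
grip_width: 0.0734
finger_force: 0.0
t: 3.3
tool_pos: [0.5426, 0.2312, 0.2802]
tool_rot: [0.548, 0.837, 0.001, 0.0]
contact_force: [1.6, 0.3, 3.1]
grip_width: 0.013
finger_force: 61.4
t3.30 pos [0.5426 0.2312 0.2802] shift [ 0.004 -0.016  0.012] turn [ 0.0005  0.     -0.0005] F [1.6 0.3 3.1] T [ 0.13 -0.22 -0.04] grip 0.013 61.4 q6 1.56
```

```bash
python3 -m creep '[{"tx":0,"ty":0,"tz":-0.1,"wx":0,"wy":0,"wz":0,"gripper":0},{"tx":0,"ty":0,"tz":-0.3,"wx":0,"wy":0,"wz":0,"gripper":0},{"tx":0,"ty":0,"tz":-0.5,"wx":0,"wy":0,"wz":0,"gripper":0},{"tx":0,"ty":0,"tz":-0.7,"wx":0,"wy":0,"wz":0,"gripper":0},{"tx":0,"ty":0,"tz":-0.9,"wx":0,"wy":0,"wz":0,"gripper":0},{"tx":0,"ty":0,"tz":-1,"wx":0,"wy":0,"wz":0,"gripper":0}]' >/dev/null
python3 -m creep '[{"tx":0,"ty":0,"tz":-0.2,"wx":0,"wy":0,"wz":0,"gripper":0},{"tx":0,"ty":0,"tz":-0.4,"wx":0,"wy":0,"wz":0,"gripper":0},{"tx":0,"ty":0,"tz":-0.4,"wx":0,"wy":0,"wz":0,"gripper":0},{"tx":0,"ty":0,"tz":-0.4,"wx":0,"wy":0,"wz":0,"gripper":0}]'
python3 -c "
from h import *
togo([.5024,-.1707,.42],2.799)"
```

```text
t: 4.3
tool_pos: [0.5419, 0.231, 0.4189]
tool_rot: [0.548, 0.837, -0.0, -0.0]
contact_force: [-0.1, -0.6, -3.2]
grip_width: 0.0133
finger_force: 60.6
t4.30 pos [0.5419 0.231  0.4189] shift [-3.524 -1.968 -0.009] turn [-2.0e-04 -4.0e-04 -7.6e-01] F [-0.1 -0.6 -3.2] T [ 0.01 -0.04  0.01] grip 0.0133 60.6 q6 1.56
```

```bash
python3 -m creep '[{"tx":-0.1,"ty":-0.05,"tz":0,"wx":0,"wy":0,"wz":-0.02,"gripper":0},{"tx":-0.2,"ty":-0.1,"tz":0,"wx":0,"wy":0,"wz":-0.06,"gripper":0},{"tx":-0.3,"ty":-0.16,"tz":0,"wx":0,"wy":0,"wz":-0.1,"gripper":0},{"tx":-0.4,"ty":-0.22,"tz":0,"wx":0,"wy":0,"wz":-0.14,"gripper":0},{"tx":-0.5,"ty":-0.28,"tz":0,"wx":0,"wy":0,"wz":-0.18,"gripper":0},{"tx":-0.6,"ty":-0.34,"tz":0,"wx":0,"wy":0,"wz":-0.22,"gripper":0},{"tx":-0.7,"ty":-0.4,"tz":0,"wx":0,"wy":0,"wz":-0.26,"gripper":0},{"tx":-0.8,"ty":-0.45,"tz":0,"wx":0,"wy":0,"wz":-0.3,"gripper":0},{"tx":-0.9,"ty":-0.5,"tz":0,"wx":0,"wy":0,"wz":-0.34,"gripper":0},{"tx":-1,"ty":-0.56,"tz":0,"wx":0,"wy":0,"wz":-0.38,"gripper":0}]'>/dev/null
python3 -c "
from h import *
togo([.5024,-.1707,.42],2.799)"
```

```text
t5.30 pos [0.5301 0.1164 0.4176] shift [ 0.391 -2.858 -0.021] turn [ 0.0005 -0.0012 -0.3784] F [-0.5  0.7 -3.8] T [-0.02 -0.03  0.01] grip 0.0129 60.5 q6 0.18
```

```bash
python3 -m creep '[{"tx":0.01,"ty":-0.1,"tz":0,"wx":0,"wy":0,"wz":-0.03,"gripper":0},{"tx":0.03,"ty":-0.2,"tz":0,"wx":0,"wy":0,"wz":-0.07,"gripper":0},{"tx":0.05,"ty":-0.3,"tz":0,"wx":0,"wy":0,"wz":-0.11,"gripper":0},{"tx":0.06,"ty":-0.4,"tz":0,"wx":0,"wy":0,"wz":-0.15,"gripper":0},{"tx":0.07,"ty":-0.5,"tz":0,"wx":0,"wy":0,"wz":-0.19,"gripper":0},{"tx":0.08,"ty":-0.6,"tz":0,"wx":0,"wy":0,"wz":-0.23,"gripper":0},{"tx":0.1,"ty":-0.7,"tz":0,"wx":0,"wy":0,"wz":-0.27,"gripper":0},{"tx":0.11,"ty":-0.8,"tz":0,"wx":0,"wy":0,"wz":-0.31,"gripper":0},{"tx":0.13,"ty":-0.9,"tz":0,"wx":0,"wy":0,"wz":-0.345,"gripper":0},{"tx":0.14,"ty":-1,"tz":0,"wx":0,"wy":0,"wz":-0.378,"gripper":0},{"tx":0.14,"ty":-1,"tz":0,"wx":0,"wy":0,"wz":-0.378,"gripper":0}]'>/dev/null
python3 -c "
from h import *
togo([.5024,-.1707,.42],2.799)"
```

```text
t6.40 pos [0.5194 0.0157 0.4179] shift [ 1.809 -0.481 -0.02 ] turn [ 0.0011 -0.0006 -0.0026] F [-0.4  0.6 -2.5] T [-0.02  0.05 -0.01] grip 0.0132 60.5 q6 -1.19
```

```bash
python3 -m creep '[{"tx":0.15,"ty":-0.04,"tz":0,"wx":0,"wy":0,"wz":0,"gripper":0},{"tx":0.4,"ty":-0.1,"tz":0,"wx":0,"wy":0,"wz":0,"gripper":0},{"tx":0.65,"ty":-0.17,"tz":0,"wx":0,"wy":0,"wz":0,"gripper":0},{"tx":0.9,"ty":-0.24,"tz":0,"wx":0,"wy":0,"wz":0,"gripper":0},{"tx":0.9,"ty":-0.24,"tz":0,"wx":0,"wy":0,"wz":0,"gripper":0}]'>/dev/null
python3 -m creep '[{"tx":0.15,"ty":-0.04,"tz":0,"wx":0,"wy":0,"wz":0,"gripper":0},{"tx":0.4,"ty":-0.1,"tz":0,"wx":0,"wy":0,"wz":0,"gripper":0},{"tx":0.65,"ty":-0.17,"tz":0,"wx":0,"wy":0,"wz":0,"gripper":0},{"tx":0.85,"ty":-0.24,"tz":0,"wx":0,"wy":0,"wz":0,"gripper":0},{"tx":0.91,"ty":-0.24,"tz":0,"wx":0,"wy":0,"wz":0,"gripper":0},{"tx":0.91,"ty":-0.24,"tz":0,"wx":0,"wy":0,"wz":0,"gripper":0},{"tx":0.91,"ty":-0.24,"tz":0,"wx":0,"wy":0,"wz":0,"gripper":0},{"tx":0.91,"ty":-0.24,"tz":0,"wx":0,"wy":0,"wz":0,"gripper":0}]'>/dev/null
python3 -c "
from h import *
togo([.5024,-.1707,.32],2.799)
"
```

```text
t7.70 pos [ 0.5034 -0.1691  0.4196] shift [0.019 0.004 0.996] turn [ 0.0001  0.0001 -0.0017] F [ 0.8 -0.6 -3.4] T [-0.01  0.05  0.  ] grip 0.0132 60.5 q6 -1.55
```

```bash
python3 -m creep '[{"tx":0.02,"ty":0,"tz":0.15,"wx":0,"wy":0,"wz":-0.0017,"gripper":0},{"tx":0.02,"ty":0,"tz":0.3,"wx":0,"wy":0,"wz":-0.0017,"gripper":0},{"tx":0.02,"ty":0,"tz":0.4,"wx":0,"wy":0,"wz":-0.0017,"gripper":0},{"tx":0.02,"ty":0,"tz":0.43,"wx":0,"wy":0,"wz":-0.0017,"gripper":0},{"tx":0.02,"ty":0,"tz":0.43,"wx":0,"wy":0,"wz":-0.0017,"gripper":0},{"tx":0.02,"ty":0,"tz":0.43,"wx":0,"wy":0,"wz":-0.0017,"gripper":0}]'>/dev/null
python3 -c "
from h import *
togo([.5024,-.1707,.32],2.799)
a=manip.camera('top')[:,:,::-1];b=manip.camera('side')[:,:,::-1]
cv2.imwrite('pics/p.png',np.hstack([cv2.resize(a[205:345,320:440],None,fx=3,fy=3,interpolation=2),cv2.resize(b[150:290,280:410],None,fx=3,fy=3,interpolation=2)]))"
```

```text
t8.30 pos [ 0.503  -0.1717  0.3773] shift [-0.007  0.01   0.573] turn [-0.0003  0.     -0.0002] F [ 0.3  0.5 -2.3] T [ 0.05 -0.01  0.  ] grip 0.0133 60.5 q6 -1.56
```

View pics/p.png

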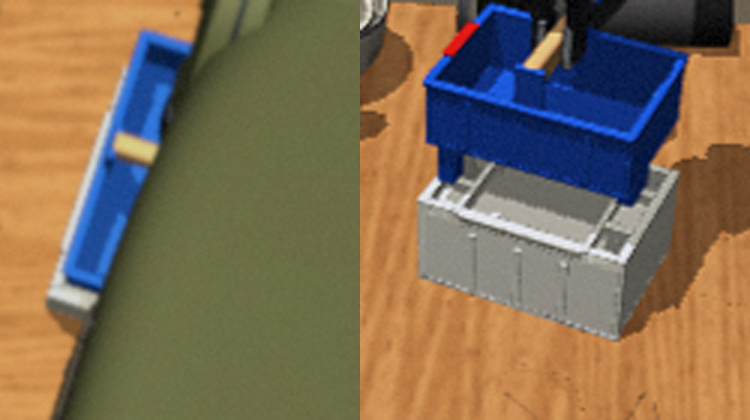

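Both views look aligned, with the red label at the far end. Rim corners in the side crop are (427,87), (491,7), (686,60) and (632,138), and in the top crop (147,32) and (66,277). I'll fit the held pose from these.

```bash
python3 -c "
from h import *
s=lambda x,y:('side',np.array([(x-360-1)/3+280,(y-1)/3+150]))
t=lambda x,y:('top',np.array([(x-1)/3+320,(y-1)/3+205]))
c=[[.085,.06,.198],[.085,-.06,.198],[-.085,-.06,.198],[-.085,.06,.198]]
o=[s(427,87),s(491,7),s(686,60),s(632,138),t(147,32),t(66,277)]
print(fit(o,c+[c[0],c[3]],[.5,-.17,-.34]))
print(fit(o[:4],c,[.5,-.17,-.34]))
"
```

```text
(array([ 0.50171993, -0.17185038, -0.34392816]), [[-0.4, -2.7], [-0.0, -0.7], [0.7, -1.3], [0.9, -0.2], [-0.9, 0.1], [-0.5, -1.0]])
(array([ 0.50230777, -0.16751532, -0.34526061]), [[-0.9, -1.7], [-0.4, 0.2], [0.5, -0.3], [0.6, 1.0]])
```

The held bin is within 1–2 mm and 0.1° of the white bin, so I'll lower it slowly.

```bash
python3 -m creep '[{"tx":0,"ty":0.01,"tz":0.04,"wx":0,"wy":0,"wz":0,"gripper":0},{"tx":0,"ty":0.01,"tz":0.08,"wx":0,"wy":0,"wz":0,"gripper":0},{"tx":0,"ty":0.01,"tz":0.11,"wx":0,"wy":0,"wz":0,"gripper":0},{"tx":0,"ty":0.01,"tz":0.13,"wx":0,"wy":0,"wz":0,"gripper":0},{"tx":0,"ty":0.01,"tz":0.13,"wx":0,"wy":0,"wz":0,"gripper":0}]'
python3 -m creep '[{"tx":0,"ty":0,"tz":0.02,"wx":0,"wy":0,"wz":0,"gripper":0},{"tx":0,"ty":0,"tz":0.04,"wx":0,"wy":0,"wz":0,"gripper":0},{"tx":0,"ty":0,"tz":0.05,"wx":0,"wy":0,"wz":0,"gripper":0},{"tx":0,"ty":0,"tz":0.05,"wx":0,"wy":0,"wz":0,"gripper":0}]'
python3 -c "
from h import *
togo([.5024,-.1707,.3552],2.799)"
```

```text
t: 8.9
tool_pos: [0.5016, -0.1714, 0.3632]
tool_rot: [-0.576, 0.818, 0.0, -0.0]
contact_force: [-0.7, -0.2, -2.4]
grip_width: 0.013
finger_force: 60.6
t: 9.3
tool_pos: [0.5017, -0.1714, 0.3585]
tool_rot: [-0.576, 0.818, 0.0, -0.0]
contact_force: [-0.3, -0.1, -2.4]
grip_width: 0.0133
finger_force: 60.6
t9.30 pos [ 0.5017 -0.1714  0.3585] shift [-0.009 -0.004  0.033] turn [ 0.0001  0.     -0.0003] F [-0.3 -0.1 -2.4] T [ 0.02  0.02 -0.02] grip 0.0133 60.6 q6 -1.56
```

Feet are about 7 mm below the rim with no contact, so they are in the windows. Now finer steps.

```bash
python3 -m creep '[{"tx":0,"ty":0,"tz":0.01,"wx":0,"wy":0,"wz":0,"gripper":0},{"tx":0,"ty":0,"tz":0.02,"wx":0,"wy":0,"wz":0,"gripper":0},{"tx":0,"ty":0,"tz":0.02,"wx":0,"wy":0,"wz":0,"gripper":0}]'
python3 -m creep '[{"tx":0,"ty":0,"tz":0.01,"wx":0,"wy":0,"wz":0,"gripper":0},{"tx":0,"ty":0,"tz":0.015,"wx":0,"wy":0,"wz":0,"gripper":0},{"tx":0,"ty":0,"tz":0.015,"wx":0,"wy":0,"wz":0,"gripper":0}]'
```

```text
t: 9.6
tool_pos: [0.5018, -0.1715, 0.3566]
tool_rot: [-0.576, 0.818, 0.0, -0.0]
contact_force: [0.3, -0.2, -2.7]
grip_width: 0.0132
finger_force: 60.6
t: 9.9
tool_pos: [0.5018, -0.1715, 0.3552]
tool_rot: [-0.576, 0.818, -0.0, 0.0]
contact_force: [-0.5, -0.4, -3.0]
grip_width: 0.0125
finger_force: 60.6
```

```bash
python3 -m creep '[{"tx":0,"ty":0,"tz":0.01,"wx":0,"wy":0,"wz":0,"gripper":0},{"tx":0,"ty":0,"tz":0.01,"wx":0,"wy":0,"wz":0,"gripper":0},{"tx":0,"ty":0,"tz":0.01,"wx":0,"wy":0,"wz":0,"gripper":0}]'
python3 -m creep '[{"tx":0,"ty":0,"tz":0.01,"wx":0,"wy":0,"wz":0,"gripper":0},{"tx":0,"ty":0,"tz":0.01,"wx":0,"wy":0,"wz":0,"gripper":0},{"tx":0,"ty":0,"tz":0.01,"wx":0,"wy":0,"wz":0,"gripper":0}]'
```

```text
t: 10.2
tool_pos: [0.5017, -0.1714, 0.3552]
tool_rot: [-0.576, 0.818, -0.0, 0.0]
contact_force: [-3.4, 1.5, 5.6]
grip_width: 0.013
finger_force: 61.8
t: 10.5
tool_pos: [0.5016, -0.1714, 0.3552]
tool_rot: [-0.576, 0.818, -0.001, 0.0]
contact_force: [-4.2, 0.9, 11.1]
grip_width: 0.0129
finger_force: 62.6
```

The bin holds at TCP z = 0.3552, exactly the stacked height. I'll ease off the press, let go and back away.

```bash
python3 -m creep '[{"tx":0,"ty":0,"tz":-0.013,"wx":0,"wy":0,"wz":0,"gripper":0},{"tx":0,"ty":0,"tz":-0.013,"wx":0,"wy":0,"wz":0,"gripper":0},{"tx":0,"ty":0,"tz":-0.013,"wx":0,"wy":0,"wz":0,"gripper":0}]' 20
python3 -m creep '[{"tx":0,"ty":0,"tz":0,"wx":0,"wy":0,"wz":0,"gripper":0.2},{"tx":0,"ty":0,"tz":0,"wx":0,"wy":0,"wz":0,"gripper":0.3},{"tx":0,"ty":0,"tz":0,"wx":0,"wy":0,"wz":0,"gripper":0.5},{"tx":0,"ty":0,"tz":0,"wx":0,"wy":0,"wz":0,"gripper":0.7},{"tx":0,"ty":0,"tz":0,"wx":0,"wy":0,"wz":0,"gripper":0.7},{"tx":0,"ty":0,"tz":0,"wx":0,"wy":0,"wz":0,"gripper":0.7},{"tx":0,"ty":0,"tz":0,"wx":0,"wy":0,"wz":0,"gripper":0.7}]'
python3 -m creep '[{"tx":0,"ty":0,"tz":-0.1,"wx":0,"wy":0,"wz":0,"gripper":0.7},{"tx":0,"ty":0,"tz":-0.3,"wx":0,"wy":0,"wz":0,"gripper":0.7},{"tx":0,"ty":0,"tz":-0.5,"wx":0,"wy":0,"wz":0,"gripper":0.7},{"tx":0,"ty":0,"tz":-0.7,"wx":0,"wy":0,"wz":0,"gripper":0.7},{"tx":0,"ty":0,"tz":-0.8,"wx":0,"wy":0,"wz":0,"gripper":0.7},{"tx":0,"ty":0,"tz":-0.8,"wx":0,"wy":0,"wz":0,"gripper":0.7}]'
python3 -c "
from h import *
a=manip.camera('top')[:,:,::-1];b=manip.camera('side')[:,:,::-1]
cv2.imwrite('pics/e.png',np.hstack([cv2.resize(a,(0,0),fx=.6,fy=.6),cv2.resize(b[150:290,280:410],(390,288),interpolation=2)]))
cv2.imwrite('pics/e2.png',cv2.resize(b[140:280,270:420],None,fx=4,fy=4,interpolation=2))"
```

```text
t: 10.8
tool_pos: [0.5018, -0.1714, 0.3552]
tool_rot: [-0.576, 0.818, -0.0, 0.0]
contact_force: [-3.7, 1.2, 6.6]
grip_width: 0.0131
finger_force: 61.9
t: 11.5
tool_pos: [0.5018, -0.1715, 0.3545]
tool_rot: [-0.576, 0.818, 0.0, -0.0]
contact_force: [-1.0, 0.7, -0.3]
grip_width: 0.0598
finger_force: 0.0
t: 12.1
tool_pos: [0.5023, -0.1716, 0.4365]
tool_rot: [-0.576, 0.818, -0.002, 0.001]
contact_force: [0.0, 0.3, -0.3]
grip_width: 0.0599
finger_force: 0.0
```

View pics/e2.png

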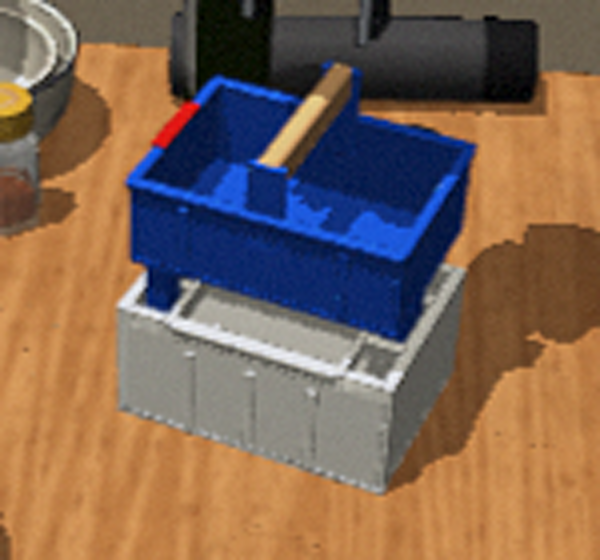

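The side view shows the blue bin standing high and level. Its near leg, at about (162,300), sits in the outer window, and the gripper is clear above. Handing in.

```bash
python3 -c "
from rig import manip
print(manip.hand_in())"
```

```text
the job is handed in; nothing more can be done
None
```

The blue bin is stacked high on the white bin, its legs in the rim windows and resting on the stop plugs; the gripper let go and backed clear, and I handed the job in at about 12 s.

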